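Draw back the stock chest's lock bolt and hold it

TASK

Take the magenta-headed key from the wooden stand and put it gently, never forced, down into the keyhole on top of the green stock chest; the pins inside are sticky, so ease the key a little left and right until it drops fully home. Then turn it a quarter turn clockwise (seen from above) so that the brass bolt draws back, and finish while still gripping the key, holding it turned against the lock's spring. Leave the green-headed key in the stand and do not disturb anything else on the bench.

Things in the scene. Friction and masses are not known exactly. Their poses are not given: they have to be found in the camera images.
- key: Magenta-headed key, upright in one slot of the stand, 60 g, 66 mm long. Origin: centre of its lower tip; z up the shank, x along the flat of bit and head. From the tip up: bit 20 (x) by 6 (y) by 9 mm high; round shank 6 mm thick; brass collar 18 mm across at 18 to 22 mm; head 34 (x) by 9 mm (y) from 30 to 66 mm, gripped from above across its 9 mm. Alike after half a turn about z
- spare_key: A key of the same shape with a green head, in the other slot of the stand; leave it there
- stand: Fixed wooden block, 150 (x) by 60 (y) by 35 mm high, origin under its centre. Two slots, 35 mm either side of its centre along x, 22 (x) by 8 mm (y), 25 mm deep. The keys' collars rest on its top, tips 17 mm above the bench; lift a key 18 mm to clear it. The keys' x lies along the stand's x
- chest: Fixed green steel chest, 240 (x) by 300 (y) by 75 mm high, origin under its centre. On top an aluminium lock case, 70 (x) by 60 (y) by 30 mm high, centred 50 mm from the chest's centre towards its own -x; on the case's +y side, 14 mm off, a dark steel keeper into which the bolt shoots
- keyhole (a point): Lock axis at the keyhole's mouth, on top of the lock case, 105 mm above the bench; x, y as the chest's, z up. Bow-tie opening in a face plate 6 mm thick: long axis along x (25 mm), 8.4 mm wide at its centre; it lets the bit swing 0.45 rad either way. Fully home the key's collar rests on the plate, its tip 18 mm below the mouth; only then can it be turned farther than that
- cylinder (a point): Lock axis at the top of the brass cylinder, 8 mm below the mouth (axes as the chest's; does not turn). Its slot for the bit is 22 by 8 mm. Sticky pins leave the slot askew from the keyhole's x by an unknown angle up to 0.35 rad either way: the bit stops here unless in line within 0.08 rad. Rock the key pressing lightly (5 N), or lift 3 mm, turn, press again, till it drops 10 mm
- keeper (a point): Fixed point at the mouth of the keeper, where the brass bolt enters it from the lock case across a 14 mm gap. Turning the seated key clockwise draws the bolt out of it, towards the chest's -y, 12 mm per quarter turn (1.57 rad). Turning takes 0.05 N m of drag plus a return spring of 0.05 N m per rad from the keyhole's x; stops: 1.65 rad clockwise, 0.4 rad the other way
- glue_jar: bystander: amber jar with a white cap, 68 mm in diameter, 90 mm high; origin under its centre
- tin_cup: bystander: steel cup, 76 mm in diameter, 80 mm high; origin under its centre
- brush: bystander: brush lying on the bench
- dish: bystander: dark steel dish, 150 mm in diameter, 30 mm high; origin under its centre
- press_block: bystander: dark wooden block, 90 by 50 by 40 mm; origin under its centre
- tube_bundle: bystander: bundle of white paper tubes with magenta ends, 110 by 56 by 34 mm; origin under its centre
Things that resemble listed ones, but are neither listed nor needed, are in the scene too. Leave any black look-alike of the key alone.

How it is judged:
By the outcome, as a careful person would: the job done as asked, in the order asked, and still so for the second after the job is handed in, while the arm keeps its last pose, push and grip.
It also fails if it takes over 58 s, if anything falls off the work surface, if the arm or the gripper's body presses on something with over 40 N, if the wrist force passes 120 N, or if a joint passes its speed limit or range.

ROBOT

A 7-joint arm with a two-finger parallel gripper is mounted at the origin on the work surface. World frame = base frame: x ahead of the robot, y to its left, z up, the work surface at z = 0. Lengths are in m, angles in degrees, forces in N, time in s.
With the tool pointing down it reaches from about 0.4 to 0.875 m from the base axis. Payload 6.5 kg.
Tool frame: the origin (TCP) lies on the centre line of the jaws, within the pads' length; the fingertips stand 11 mm ahead of it and the grasp point (between the pads) lies 8 mm behind it; z points along the fingers, y is the line along which they close (so a half turn about z gives the same grasp; the last joint's range is limited). The gripper opens to 85 mm and grips with 20 to 120 N. Pads are 22 mm wide; open, the fingers measure 114 mm over their backs; the gripper's body (76 mm by 85 mm) begins 54 mm behind the grasp point. The pads swing forward as they close: fully open they stand 13 mm farther back than shut.
Start: joints at [-71.23, 30.733, -0.252, 88.115, 0.149, 61.152, -4.079], TCP at [0.249, 0.6, 0.242] pointing down, gripper open.
Joint ranges: [-154.64, 154.64], [-21.42, 123.67], [-72.66, 72.17], [13.99, 137.28], [-74.86, 254.86], [10.95, 109.41], [-158.01, 158.01]. Speed limits (degrees/s): [136.94, 136.94, 180, 180, 180, 180, 180].

INTERFACE

Orientations are given as [roll, pitch, yaw] about the fixed x, y, z axes, in that order (R = Rz(yaw) Ry(pitch) Rx(roll)).
In Python, from bench import status, viewer, ctrl gives the robot as it stands.
- The arm moves only by the tool move_arm, never from a script. Its argument "targets" is a list of rows, each a list of 3 entries, a list of its own where there are three numbers: the shift along the tool's x, y, z scaled (see below), then the turn about the tool's z scaled (see below), then the opening, from 0 (shut) to 1 (fully open). A call has 1 to 10 rows; each row is the pose to reach, as a shift and turn from the pose commanded when the call began, along the tool's axes at that moment, turning the shorter way round; what a row does not reach only later rows make up. The controller multiplies each number of a shift by 10 cm and each number of a turn by pi rad. A row lasts 1/12 s, in which the tool goes at most 41.7 mm and 7.16 degrees, less where a joint would pass 70% of its speed; a pose out of reach is approached as far as the arm can. A call with a number of a shift or a turn outside -1 to 1 is refused whole. A call with a gripper value outside its range is refused whole. The fingers move at their own pace and stop on an object; "newtons" is the grip in N (left out, the last holds). Time passes only in rows, so rows that repeat a pose let the fingers close. It gives the time, the measured TCP pose, the force, the opening and the grip force at its end, in the units of the state.
- status.sense(): the state, without advancing time (a new reading comes with each control period).
- viewer.read_camera(name): name is "side" or "top" or "wrist"; returns a dict with "color" (400x640x3 uint8, blue, green, red), "z_map" (400x640 float32, m along the optical axis (not along the pixel's ray), 0 where there is no reading), "camera_matrix" (3x3 intrinsics, pixels), "distortion" ([k1, k2, p1, p2, k3] as OpenCV has them; the pictures are not rectified), "R" (3x3) and "t" (3): a world point X has camera coordinates R X + t. Camera axes: x right, y down, z forward; pixel columns grow to the right and rows downward; lengths in m; the calibration is good to about 2 mm. A picture is of the moment at which its call begins.
- ctrl.close_job(): hands the job in; it is judged then, once.
The state is a dict: "clock": time; "qpos": joint angles; "joint_vel": joint speeds; "joint_torque": joint torques, N m; "tcp_pos": TCP position; "tool_rot": TCP orientation; "ft_force": force on the tool from outside, world axes, zero at the start; "wrist_torque": the same for the moment, N m; "finger_gap": finger opening in m; "grip_force": force on a finger pad.
Only numpy, scipy, OpenCV 4.12 (cv2) and the standard library are available. Lean on these libraries where they do the work, as an engineer would, in place of code of your own. Each camera call takes 0.05 s, during which the arm holds its last target. There are 200 camera calls.

## Working session

There is one attempt and no reset: what is moved stays moved. The work goes in short steps, Python scripts to look and compute and a tool call to move; the robot and the scene stay as the last step left them, time stands still between calls to the robot, and variables do not carry over. Pictures are saved under pics/ and viewed, at most 13 in all, crops included, and the job is handed in when it is done.

Besides the shell and the picture viewer there is one more tool, called after ">>>" as name(argument=value, ...) on one line, values as JSON. move_arm: Moves the arm, as the interface text tells. Shifts and turns lie within -1 to 1; 1 stands for 10 cm of shift or pi rad of turn. Its arguments: {"type":"object","properties":{"targets":{"type":"array","items":{"type":"array"}},"newtons":{"type":"number"}},"required":["targets"]}

```bash
ls; mkdir -p pics
python3 - <<'E'
from bench import status, viewer
import cv2, numpy as np
s=status.sense()
for k,v in s.items(): print(k,np.round(v,4))
ims=[]
for n in ["side","top"]:
    d=viewer.read_camera(n); cv2.imwrite(f"pics/{n}0.png",d["color"])
    np.savez(f"pics/{n}0.npz",**d)
    print(n,np.round(d["camera_matrix"],1).tolist(),d["distortion"],np.round(d["R"],3).tolist(),d["t"])
E
```

```text
pics
clock 0.0
qpos [-71.2324  30.7738  -0.2548  88.1718   0.1498  61.1533  -4.0804]
joint_vel [ 0.1498  0.0731 -0.0265  0.0327  0.0288 -0.0184 -0.0336]
joint_torque [ 3.00000e-04 -5.83424e+01  1.04870e+00 -2.59100e+01  1.23000e-02
  9.80000e-03  0.00000e+00]
tcp_pos [0.2492 0.5997 0.2414]
tool_rot [-1.799017e+02  7.800000e-03  1.574434e+02]
ft_force [-0.0912 -0.2087 -0.2999]
wrist_torque [-0.0037 -0.0472 -0.018 ]
grip_force 0.0
finger_gap 0.0856
side [[414.2, 0.0, 317.7], [0.0, 414.2, 204.7], [0.0, 0.0, 1.0]] [0.02473983 0.         0.         0.         0.        ] [[0.922, -0.388, 0.004], [-0.248, -0.598, -0.762], [0.298, 0.702, -0.647]] [-0.5069582   0.23635439  1.04468509]
top [[438.7, 0.0, 319.9], [0.0, 438.7, 206.0], [0.0, 0.0, 1.0]] [-0.08440031  0.          0.          0.          0.        ] [[0.019, -1.0, -0.0], [-0.999, -0.019, -0.04], [0.04, 0.001, -0.999]] [0.01228993 0.56306651 1.22354565]
```

View pics/top0.png

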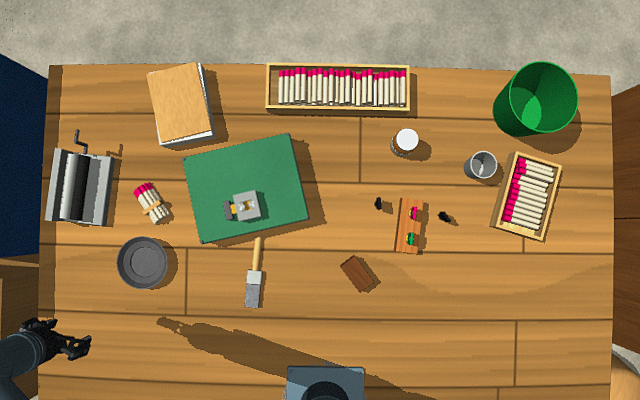

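View pics/side0.png

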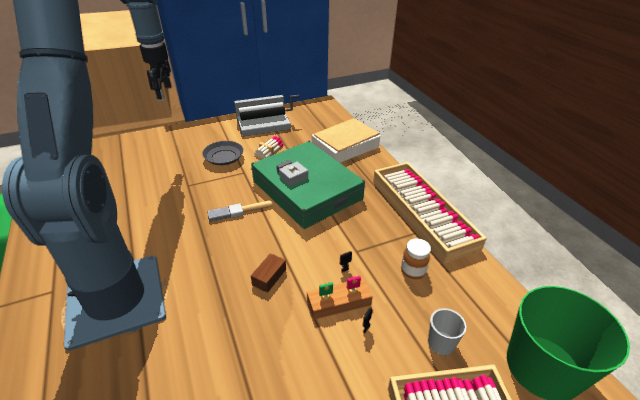

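The top view shows the stand at about (410,225), with the magenta key at (414,213), the green key at (411,238) and black look-alikes at (378,203) and (445,216). The chest is at about (247,188), with its lock case at (243,206) and the keeper to the left at (228,210). The side view shows the magenta head at (353,283) and the keyhole case at (292,173).

```bash
cat > h.py <<'E'
import numpy as np, cv2
def ray(d,uv):
    p=cv2.undistortPoints(np.float64(uv).reshape(-1,1,2),d["camera_matrix"],d["distortion"]).reshape(-1,2)
    v=np.c_[p,np.ones(len(p))]@d["R"]          # R^T v
    return -d["R"].T@d["t"], v
def plane(d,uv,z):
    c,v=ray(d,uv); return c+v*((z-c[2])/v[:,2])[:,None]
def tri(d1,uv1,d2,uv2):
    c1,v1=ray(d1,uv1); c2,v2=ray(d2,uv2); v1=v1[0];v2=v2[0]
    s=np.linalg.lstsq(np.c_[v1,-v2],c2-c1,rcond=None)[0]
    a=c1+s[0]*v1;b=c2+s[1]*v2; return (a+b)/2,np.linalg.norm(a-b)
def mask(d,lo,hi,box=None):
    m=cv2.inRange(cv2.cvtColor(d["color"],cv2.COLOR_BGR2HSV),lo,hi)
    if box: k=np.zeros_like(m);x0,y0,x1,y1=box;k[y0:y1,x0:x1]=255;m&=k
    return m
def cen(m):
    v,u=np.nonzero(m);return np.array([u.mean(),v.mean()]),len(u)
def big(m):
    return max(cv2.findContours(m,cv2.RETR_EXTERNAL,cv2.CHAIN_APPROX_NONE)[0],key=cv2.contourArea)
E
python3 - <<'E'
from h import *
T=np.load("pics/top0.npz");S=np.load("pics/side0.npz")
M=((145,120,60),(175,255,255));G=((45,100,40),(90,255,255))
for n,c,bt,bs in[("mag",M,(395,195,430,260),(300,260,390,330)),("grn",G,(395,195,430,260),(300,260,390,330))]:
    a,na=cen(mask(T,*c,bt));b,nb=cen(mask(S,*c,bs))
    print(n,a,na,b,nb,tri(T,a,S,b))
# chest
ct=big(mask(T,*G,(170,120,330,260)));r=cv2.minAreaRect(ct);bx=cv2.boxPoints(r)
print("chest",np.round(plane(T,bx,.075),4).tolist(),plane(T,[r[0]],.075))
# lock case: low-sat bright
m=mask(T,(0,0,90),(180,70,255),(210,180,275,230));r=cv2.minAreaRect(big(m))
print("case",r,np.round(plane(T,cv2.boxPoints(r),.105),4).tolist(),plane(T,[r[0]],.105))
m=mask(T,(5,120,80),(14,255,255),(390,190,432,260));c=big(m);r=cv2.minAreaRect(c);print("stand",r,np.round(plane(T,cv2.boxPoints(r),.035),4).tolist(),plane(T,[r[0]],.035))
cv2.imwrite("pics/t1.png",np.hstack([cv2.resize(T["color"][180:260,200:280],(400,400),interpolation=2),cv2.resize(T["color"][185:265,370:450],(400,400),interpolation=2)]))
E
```

```text
mag [413.29310345 212.63793103] 58 [353.12931034 282.13793103] 116 (array([ 0.54680844, -0.22953142,  0.06602683]), np.float64(0.000876735332521715))
grn [410.33333333 238.26666667] 60 [325.93700787 288.73228346] 127 (array([ 0.4778227 , -0.22239375,  0.06608738]), np.float64(0.00045746834172434787))
chest [[0.6839, 0.4022, 0.075], [0.757, 0.1104, 0.075], [0.5264, 0.0515, 0.075], [0.453, 0.3399, 0.075]] [[0.60447179 0.22505503 0.075     ]]
case ((246.37637329101562, 205.2977294921875), (27.582765579223633, 23.685203552246094), 77.00537872314453) [[0.5846, 0.2535, 0.105], [0.5996, 0.1933, 0.105], [0.5298, 0.1753, 0.105], [0.5147, 0.2353, 0.105]] [[0.55711768 0.21429475 0.105     ]]
stand ((408.4112243652344, 225.42819213867188), (23.62981605529785, 54.062889099121094), 6.9529571533203125) [[0.4417, -0.1824, 0.035], [0.5903, -0.1987, 0.035], [0.5836, -0.2643, 0.035], [0.4348, -0.2477, 0.035]] [[ 0.51247829 -0.22311579  0.035     ]]
```

View pics/t1.png

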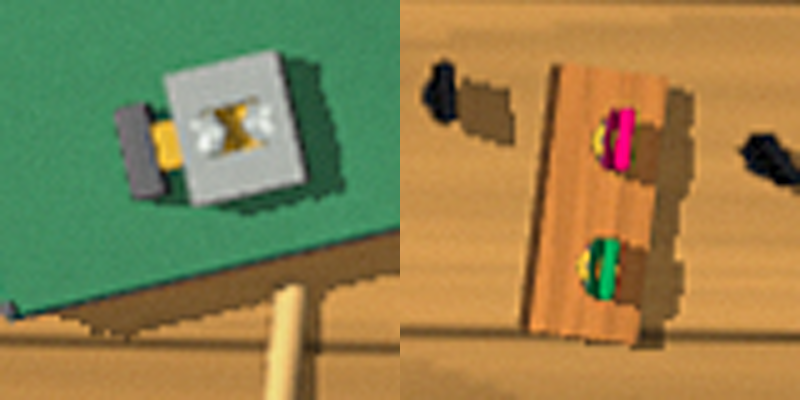

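The crop shows the bow-tie keyhole at about crop (235,130), with the keeper and bolt to its left. On the right are the magenta head at (620,140) and the green head at (605,268). I'll start moving towards the stand.

>>> move_arm(targets=[[[-0.28,-0.31,0],0,0.4],[[-0.56,-0.62,0],0,0.4],[[-0.85,-0.93,0],0,0.4],[[-0.85,-0.93,0],0,0.4]], newtons=40)

```text
clock: 0.43
tcp_pos: [0.2968, 0.4729, 0.2414]
tool_rot: [-179.6, 0.2, 156.9]
ft_force: [0.7, 0.1, 0.6]
finger_gap: 0.039
grip_force: 0.0
```

>>> move_arm(targets=[[[-0.28,-0.31,0],0,0.4],[[-0.56,-0.62,0],0,0.4],[[-0.85,-0.93,0],0,0.4],[[-0.85,-0.93,0],0,0.4]])

```text
clock: 0.77
tcp_pos: [0.3384, 0.355, 0.2418]
tool_rot: [-179.7, 0.1, 156.9]
ft_force: [0.8, -0.9, -0.5]
finger_gap: 0.0342
grip_force: 0.0
```

>>> move_arm(targets=[[[-0.28,-0.31,0],0,0.4],[[-0.56,-0.62,0],0,0.4],[[-0.85,-0.93,0],0,0.4],[[-0.85,-0.93,0],0,0.4]])

```text
clock: 1.1
tcp_pos: [0.3803, 0.2371, 0.2421]
tool_rot: [-179.8, 0.1, 156.9]
ft_force: [0.4, 0.6, 0.3]
finger_gap: 0.0342
grip_force: 0.0
```

>>> move_arm(targets=[[[-0.28,-0.31,0],0,0.4],[[-0.56,-0.62,0],0,0.4],[[-0.85,-0.93,0],0,0.4],[[-0.85,-0.93,0],0,0.4]])

```text
clock: 1.43
tcp_pos: [0.4228, 0.119, 0.2425]
tool_rot: [-179.9, 0.1, 156.8]
ft_force: [-0.1, 0.5, -1.3]
finger_gap: 0.0342
grip_force: 0.0
```

>>> move_arm(targets=[[[-0.28,-0.31,0],0,0.4],[[-0.56,-0.62,0],0,0.4],[[-0.85,-0.93,0],0,0.4],[[-0.85,-0.93,0],0,0.4]])

```text
clock: 1.77
tcp_pos: [0.4656, 0.0004, 0.2428]
tool_rot: [-179.9, 0.2, 156.9]
ft_force: [0.7, -0.8, -0.5]
finger_gap: 0.0344
grip_force: 0.0
```

>>> move_arm(targets=[[[-0.28,-0.31,0],0,0.4],[[-0.56,-0.62,0],0,0.4],[[-0.85,-0.93,0],-0.04,0.4],[[-0.85,-0.93,0],-0.093,0.4],[[-0.85,-0.93,0],-0.093,0.4],[[-0.85,-0.93,0],-0.093,0.4]])

```text
clock: 2.27
tcp_pos: [0.5065, -0.111, 0.242]
tool_rot: [-180.0, -0.0, 174.2]
ft_force: [-0.2, 0.6, -0.0]
finger_gap: 0.0343
grip_force: 0.0
```

```bash
cat > w.py <<'E'
from bench import status, viewer
from h import *
import sys
def grab(name):
    d=viewer.read_camera("wrist"); cv2.imwrite(f"pics/{name}.png",d["color"]); np.savez(f"pics/{name}.npz",**d); return d
def tool():
    from scipy.spatial.transform import Rotation as R
    s=status.sense(); return np.array(s["tcp_pos"]),R.from_euler("xyz",s["tool_rot"],degrees=True).as_matrix(),s
E
python3 - <<'E'
from w import *
d=grab("w1");p,R,s=tool();print(p,s["tool_rot"],s["qpos"])
print("cam in tool",R.T@(-d["R"].T@d["t"]-p))
E
```

```text
[ 0.5063934  -0.11020589  0.24197182] [ 1.79986989e+02 -3.92729021e-02  1.74070352e+02] [ -7.15368514  18.28215469  17.72893352 108.83621524  -6.80007495
  53.92883188  97.82282624]
cam in tool [ 0.06506805 -0.00068589 -0.1302382 ]
```

View pics/w1.png

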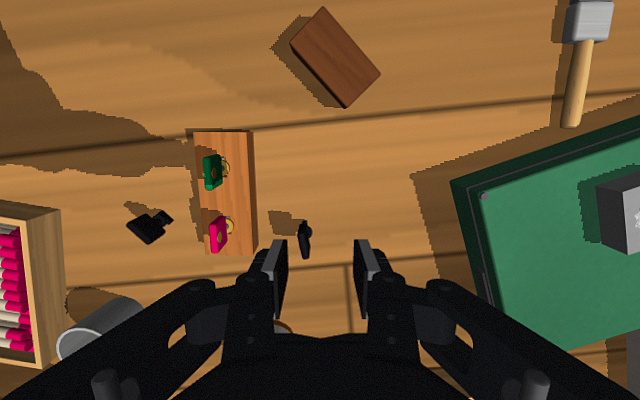

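The wrist view shows the magenta head at (218,233), the green head at (213,172) and the fingers at the bottom. I'll go closer for a second view.

>>> move_arm(targets=[[[0,-0.4,0.2],0,0.4],[[0,-0.8,0.4],0,0.4],[[0,-1,0.6],0,0.4],[[0,-1,0.6],0,0.4],[[0,-1,0.6],0,0.4]])

```text
clock: 2.73
tcp_pos: [0.495, -0.2104, 0.1811]
tool_rot: [180.0, -0.2, 173.9]
ft_force: [0.7, 0.4, 0.3]
finger_gap: 0.0339
grip_force: 0.0
```

Run:
```python
from w import *
d=grab("w2");p,R,s=tool();print(p,s["tool_rot"])
W=np.load("pics/w1.npz");T=np.load("pics/top0.npz")
M=((145,120,60),(175,255,255))
a,na=cen(mask(W,*M,(180,200,250,260)));m=mask(d,*M,(100,0,540,400));b,nb=cen(m)
c=big(m);print(cv2.boundingRect(c),nb)
X,e=tri(W,a,d,b);print("w1w2",X,e)
X2,e=tri(T,[413.29,212.64],d,b);print("top-w2",X2,e)
r=cv2.minAreaRect(c);print(r)
P=plane(d,cv2.boxPoints(r),.084);print(P)
```

```text
[ 0.49620803 -0.20913397  0.18192222] [ 1.79961223e+02 -5.93580926e-02  1.74106620e+02]
(300, 237, 11, 48) 436
w1w2 [ 0.54633802 -0.22987109  0.06743991] 0.0014944783909351072
top-w2 [ 0.54726379 -0.22989023  0.06686429] 0.0007322179350709895
((305.0, 260.5), (47.0, 10.0), 90.0)
[[ 0.51728839 -0.22966706  0.084     ]
 [ 0.51815271 -0.22145723  0.084     ]
 [ 0.56128474 -0.22643073  0.084     ]
 [ 0.56038444 -0.23503329  0.084     ]]
```

View pics/w2.png

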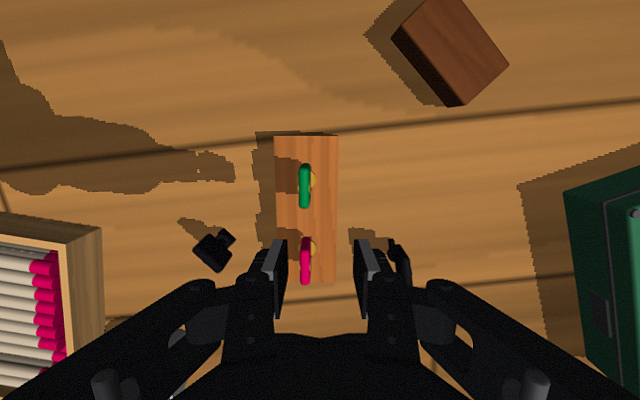

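The view shows the magenta head at (305,260), upright and lined up with the jaws. I'll move over it and go down.

>>> move_arm(targets=[[[-0.26,-0.08,0],0,0.4],[[-0.518,-0.152,0.1],0,0.4],[[-0.518,-0.152,0.35],0,0.4],[[-0.518,-0.152,0.6],0,0.4],[[-0.518,-0.152,0.6],0,0.4],[[-0.518,-0.152,0.6],0,0.4]])

```text
clock: 3.28
tcp_pos: [0.5462, -0.2284, 0.1222]
tool_rot: [179.9, -0.1, 174.3]
ft_force: [0.2, -0.1, 0.7]
finger_gap: 0.0339
grip_force: 0.0
```

Run:
```python
from w import *
d=grab("w3");p,R,s=tool();print(p,s["tool_rot"])
m=mask(d,(145,120,60),(175,255,255),(200,100,440,400));c=big(m);r=cv2.boundingRect(c);print(r)
print("key dir/pos in tool",[ (R.T@(np.array(q)-p)).round(4).tolist() for q in plane(d,cv2.boxPoints(cv2.minAreaRect(c)),.083)])
```

```text
[ 0.54702427 -0.22928444  0.12346719] [1.79977752e+02 5.16264035e-02 1.74253657e+02]
(311, 197, 13, 62)
key dir/pos in tool [[0.0247, -0.0047, 0.0404], [0.0247, 0.0024, 0.0404], [-0.0148, 0.0025, 0.0405], [-0.0148, -0.005, 0.0405]]
```

View pics/w3.png

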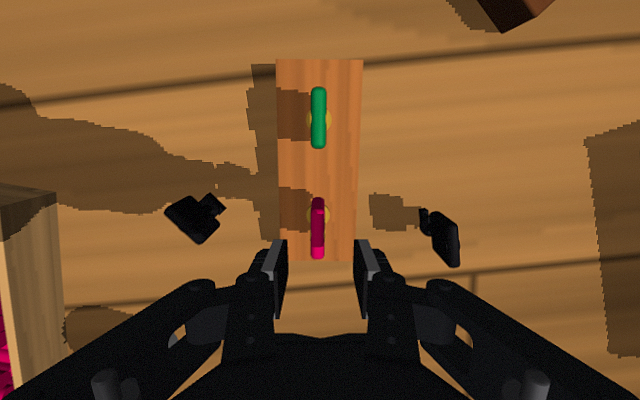

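The view shows the magenta head at (317,228), centred between the jaws to within 1 to 2 mm. I'll descend and close.

>>> move_arm(targets=[[[0.02,-0.01,0.2],0,0.4],[[0.02,-0.01,0.4],0,0.4],[[0.02,-0.01,0.6],0,0.4],[[0.02,-0.01,0.61],0,0.4],[[0.02,-0.01,0.61],0,0.0],[[0.02,-0.01,0.61],0,0.0],[[0.02,-0.01,0.61],0,0.0],[[0.02,-0.01,0.61],0,0.0],[[0.02,-0.01,0.61],0,0.0],[[0.02,-0.01,0.61],0,0.0]], newtons=60)

```text
clock: 4.17
tcp_pos: [0.5456, -0.2313, 0.0634]
tool_rot: [180.0, 0.2, 174.2]
ft_force: [-1.5, 1.9, 8.8]
finger_gap: 0.0081
grip_force: 61.2
```

>>> move_arm(targets=[[[0,0,0],0,0],[[0,0,0],0,0]])

```text
clock: 4.33
tcp_pos: [0.5456, -0.2313, 0.0634]
tool_rot: [180.0, 0.2, 174.2]
ft_force: [-1.0, 2.2, 8.1]
finger_gap: 0.0078
grip_force: 61.2
```

>>> move_arm(targets=[[[0,0,-0.1],0,0],[[0,0,-0.2],0,0],[[0,0,-0.35],0,0],[[0,0,-0.6],0,0],[[0,0,-0.9],0,0],[[0,0,-1],0,0],[[0,0,-1],0,0],[[0,0,-1],0,0]])

```text
clock: 5.0
tcp_pos: [0.5441, -0.2315, 0.1619]
tool_rot: [-180.0, 0.1, 174.2]
ft_force: [-0.1, 0.0, -1.3]
finger_gap: 0.0083
grip_force: 60.1
```

Run:
```python
from w import *
for n in ["top","side"]:
    d=viewer.read_camera(n); np.savez(f"pics/{n}1.npz",**d)
d=grab("w4");p,R,s=tool();print(p,s["tool_rot"],s["ft_force"])
W=d["color"]; S=np.load("pics/side1.npz")["color"][220:320,290:400]
cv2.imwrite("pics/v4.png",np.vstack([W[150:400,120:520],cv2.resize(S,(400,340))]))
```

```text
[ 0.54298788 -0.23091874  0.15988128] [ 1.79968704e+02 -1.51451757e-01  1.74183118e+02] [ 1.14660629 -0.07553483 -1.3459414 ]
```

View pics/v4.png

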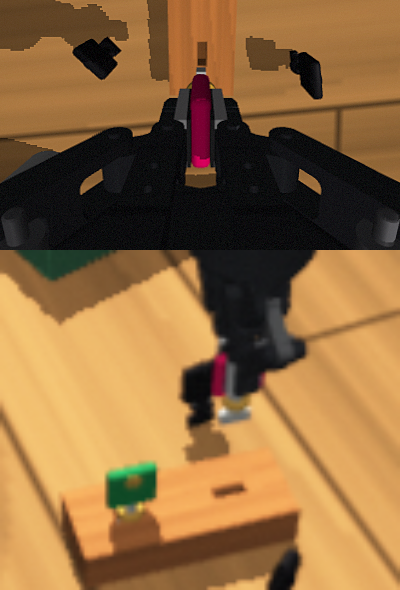

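The key is lifted cleanly: the bit is visible below the jaws at about wrist pixel (322,217), and the green key is still in its slot. I'll carry it to the chest.

>>> move_arm(targets=[[[0.02,0.25,-0.3],0,0],[[0.05,0.6,-0.5],0,0],[[0.08,0.9,-0.5],0,0],[[0.08,1,-0.5],0,0]])

```text
clock: 5.48
tcp_pos: [0.5466, -0.1255, 0.211]
tool_rot: [179.8, -0.0, 174.5]
ft_force: [1.2, 0.8, -1.2]
finger_gap: 0.0081
grip_force: 60.1
```

>>> move_arm(targets=[[[0.03,0.35,0],0,0],[[0.05,0.7,0],0,0],[[0.08,1,0],0,0],[[0.08,1,0],0,0]])

```text
clock: 5.82
tcp_pos: [0.5478, -0.0229, 0.2096]
tool_rot: [179.8, -0.2, 174.7]
ft_force: [0.3, 0.4, -1.2]
finger_gap: 0.0081
grip_force: 60.1
```

>>> move_arm(targets=[[[0.03,0.35,0],0,0],[[0.05,0.7,0],0,0],[[0.08,1,0],0,0],[[0.08,1,0],0,0]])

```text
clock: 6.15
tcp_pos: [0.5496, 0.0772, 0.2097]
tool_rot: [179.8, -0.2, 174.7]
ft_force: [-0.7, 1.1, -0.3]
finger_gap: 0.008
grip_force: 60.1
```

>>> move_arm(targets=[[[0.03,0.35,0],0,0],[[0.05,0.7,0],0,0],[[0.08,1,0],0,0],[[0.08,1,0],0,0]])

```text
clock: 6.48
tcp_pos: [0.5514, 0.1775, 0.2097]
tool_rot: [179.8, -0.1, 174.7]
ft_force: [0.1, 0.2, -0.8]
finger_gap: 0.0082
grip_force: 60.1
```

>>> move_arm(targets=[[[0,0.25,0],-0.035,0],[[0,0.44,0],-0.07,0],[[0,0.44,0],-0.112,0],[[0,0.44,0],-0.112,0],[[0,0.44,0],-0.112,0],[[0,0.44,0],-0.112,0]])

```text
clock: 6.98
tcp_pos: [0.5572, 0.2118, 0.2106]
tool_rot: [-179.9, -0.1, -166.0]
ft_force: [0.4, -0.2, -0.0]
finger_gap: 0.0083
grip_force: 60.1
```

Run:
```python
from w import *
d=grab("w5");p,R,s=tool();print(p,s["tool_rot"],s["ft_force"],s["finger_gap"])
for n in ["w4","w5"]:
    q=np.load(f"pics/{n}.npz");m=mask(q,(145,120,30),(175,255,255),(200,100,440,400));c=big(m);print(cv2.boundingRect(c),cv2.minAreaRect(c))
cv2.imwrite("pics/v5.png",cv2.resize(d["color"][60:340,200:520],(768,672)[:2])[:600])
```

```text
[0.55727728 0.21200564 0.21081573] [-1.79952555e+02 -5.29108156e-02 -1.65925043e+02] [ 0.22822764 -0.07166849 -0.69087566] 0.007924030381003198
(310, 224, 22, 94) ((320.5, 270.5), (93.0, 21.0), 90.0)
(310, 224, 21, 94) ((320.0, 270.5), (93.0, 20.0), 90.0)
```

View pics/v5.png

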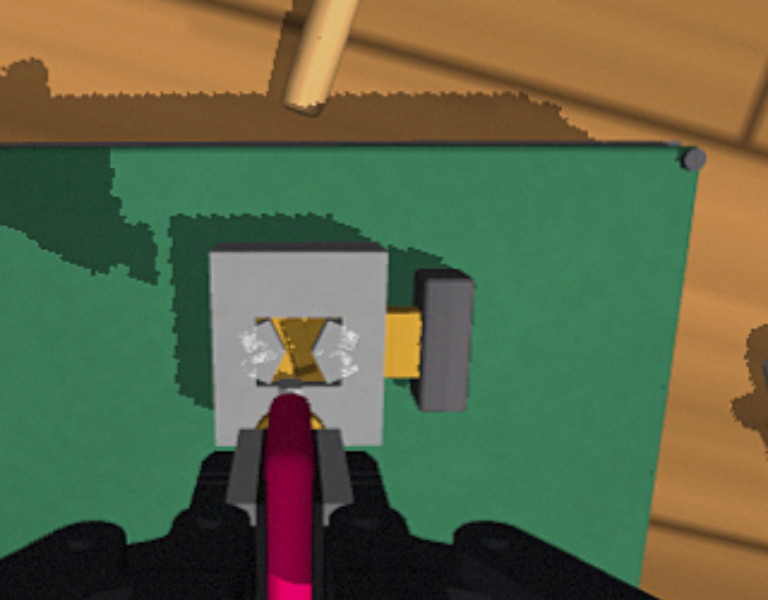

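The wrist view is clear. The bow-tie is at crop (298,351), the bit end at (290,385) and the bolt at (400,342). The chest edge is level, so the yaw is already lined up.

Run:
```python
from w import *
d=dict(np.load("pics/w5.npz"));T=np.load("pics/top1.npz")
p,R,s=tool()
co=-d["R"].T@d["t"]; print("cam in tool",R.T@(co-p))
def tl(uv,z): # ray to tool-z plane -> tool coords
    c,v=ray(d,[uv]); c=R.T@(c-p); v=v[0]@R; return (c+v*((z-c[2])/v[2])).round(4)
print("head bottom near", tl((320,224),.0164),"top near",tl((320,224),-.0196)," far top",tl((320,318),-.0196))
img=d["color"]
print("col 320 rows 200-232",[tuple(img[r,321]) for r in range(204,230,1)])
for z in (.0374,.0464): print("bit",tl((320.8,219),z))
# case top
g=mask(d,(0,0,120),(180,60,255),(270,150,375,246))
c=big(g);r=cv2.minAreaRect(c);print(r)
# keyhole: hull of brass region
b=mask(d,(12,100,60),(35,255,255),(300,188,350,218));k=big(b);x,y,w,h=cv2.boundingRect(k);print("brass",x,y,w,h)
# triangulate upper corners/ centre of case between top and wrist
gt=mask(T,(0,0,90),(180,70,255),(210,180,275,230))
for uv in [(324.2,206.3),(x+w/2,y+h/2)]:
    P=plane(d,[uv],.105)[0];print("keyhole world",P,"tool",R.T@(P-p))
L=plane(d,[(200+210/2.4,60+252/2.4),(200+387/2.4,60+252/2.4),(200+383/2.4,60+444/2.4),(200+216/2.4,60+444/2.4)],.105);print(L.round(4).tolist())
print(tri(d,[324.2,206.3],T,[246.8,205.5]))
cv2.imwrite("pics/v6.png",cv2.resize(img[180:230,290:360],(700,500),interpolation=cv2.INTER_CUBIC))
```

```text
cam in tool [ 0.06533235 -0.00041167 -0.13006523]
head bottom near [ 0.015  -0.0007  0.0164] top near [ 0.0273 -0.0006 -0.0196]  far top [-0.0159 -0.0006 -0.0196]
col 320 rows 200-232 [(np.uint8(63), np.uint8(172), np.uint8(225)), (np.uint8(31), np.uint8(92), np.uint8(121)), (np.uint8(36), np.uint8(103), np.uint8(136)), (np.uint8(20), np.uint8(64), np.uint8(85)), (np.uint8(23), np.uint8(61), np.uint8(84)), (np.uint8(31), np.uint8(90), np.uint8(118)), (np.uint8(29), np.uint8(90), np.uint8(121)), (np.uint8(47), np.uint8(138), np.uint8(180)), (np.uint8(49), np.uint8(145), np.uint8(192)), (np.uint8(55), np.uint8(157), np.uint8(206)), (np.uint8(56), np.uint8(153), np.uint8(202)), (np.uint8(49), np.uint8(147), np.uint8(194)), (np.uint8(33), np.uint8(93), np.uint8(121)), (np.uint8(51), np.uint8(87), np.uint8(108)), (np.uint8(70), np.uint8(62), np.uint8(58)), (np.uint8(62), np.uint8(63), np.uint8(63)), (np.uint8(60), np.uint8(59), np.uint8(59)), (np.uint8(85), np.uint8(86), np.uint8(87)), (np.uint8(167), np.uint8(170), np.uint8(167)), (np.uint8(101), np.uint8(106), np.uint8(101)), (np.uint8(35), np.uint8(8), np.uint8(76)), (np.uint8(28), np.uint8(0), np.uint8(75)), (np.uint8(34), np.uint8(2), np.uint8(78)), (np.uint8(29), np.uint8(0), np.uint8(76)), (np.uint8(29), np.uint8(0), np.uint8(77)), (np.uint8(31), np.uint8(0), np.uint8(76))]
bit [ 0.0109 -0.0002  0.0374]
bit [ 0.008  -0.0002  0.0464]
((324.0, 205.0), (80.0, 74.0), 90.0)
brass 313 192 23 26
keyhole world [0.55678862 0.21452879 0.105     ] tool [-0.00023733  0.00265386  0.10581339]
keyhole world [0.55564169 0.21449454 0.105     ] tool [0.00088349 0.00289956 0.10581422]
[[0.5306, 0.1775, 0.105], [0.5163, 0.2349, 0.105], [0.5829, 0.2527, 0.105], [0.5976, 0.1944, 0.105]]
(array([0.55690451, 0.21403202, 0.10356895]), np.float64(0.0013099617382123189))
```

View pics/v6.png

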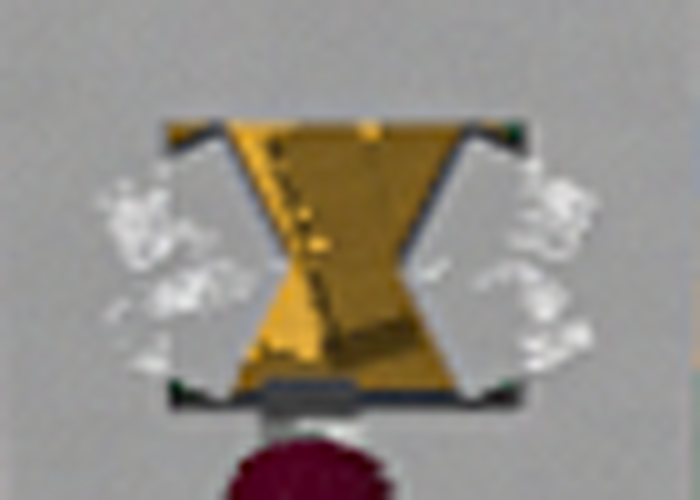

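The close crop shows the cylinder slot askew through the bow-tie. Its edge runs from (272,145) to (335,355), which is about −14.7° in tool turn. I'll line the key up with that angle and hover just above the mouth.

>>> move_arm(targets=[[[0.01,0.02,0.1],-0.04,0],[[0.011,0.028,0.25],-0.081,0],[[0.011,0.028,0.4],-0.081,0],[[0.011,0.028,0.53],-0.081,0],[[0.011,0.028,0.53],-0.081,0],[[0.011,0.028,0.53],-0.081,0]])

```text
clock: 7.53
tcp_pos: [0.5552, 0.2151, 0.1579]
tool_rot: [-180.0, -0.1, -151.2]
ft_force: [0.5, 0.0, 0.1]
finger_gap: 0.0082
grip_force: 60.1
```

Run:
```python
from w import *
d=grab("w7");p,R,s=tool();print(p,s["tool_rot"],s["ft_force"],s["finger_gap"])
cv2.imwrite("pics/v7.png",cv2.resize(d["color"][150:250,260:380],(720,600),interpolation=cv2.INTER_CUBIC))
```

```text
[0.55581556 0.21556353 0.15873855] [-1.79978586e+02  1.18604121e-02 -1.51179853e+02] [-0.4670539   0.22789763 -0.73097411] 0.008254373405281993
```

View pics/v7.png

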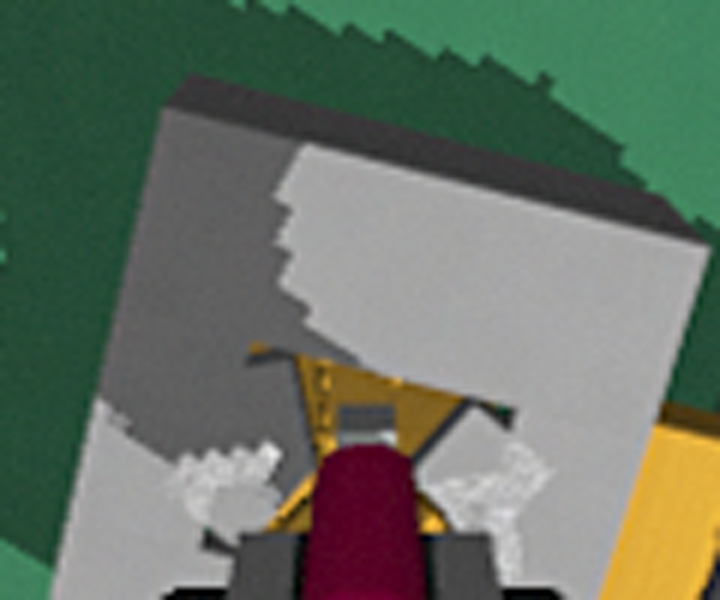

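The view shows the bit end at (367,405), hovering over the bow-tie. The mouth's near-end corners are at (298,352) and (470,402), and the case corners are at (162,108) and (710,245). The slot edge at x≈323 is vertical, so the yaw matches.

Run:
```python
from w import *
p,R,s=tool();d=dict(np.load("pics/w7.npz"))
co=-d["R"].T@d["t"];print("cam in tool",R.T@(co-p)); p=co-R@np.array([.0652,-.0005,-.1302]);print("tcp from cam",p)
f=lambda x,y:(260+x/6-.4,150+y/6-.4)
a=np.radians(14.5);ex=np.array([np.cos(a),np.sin(a),0])
P=plane(d,[f(384,377),f(162,108),f(710,245),f(298,352),f(470,402)],.105)
m=(P[1]+P[2])/2;v=P[1]-P[2]
print("edge len",np.linalg.norm(v),"yaw",np.degrees(np.arctan2(v[1],v[0]))%180-90,"mouth w",np.linalg.norm(P[3]-P[4]))
v=-v/np.linalg.norm(v);n=np.array([-v[1],v[0],0]);n*=np.sign(n@ex)
for q in (P[0]+.0125*ex,m+.035*n): print("keyhole",q.round(4),"tool",(R.T@(q-p)).round(4))
c,vv=ray(d,[f(367,405),f(367,445)]);c=R.T@(c-p);vv=vv@R
for i,z in enumerate((.0464,.0374)): print("bit near end",(c+vv[i]*((z-c[2])/vv[i][2])).round(4))
```

```text
cam in tool [ 0.06592149 -0.00061452 -0.12955067]
tcp from cam [0.55523888 0.21511525 0.15808912]
edge len 0.059580982210148986 yaw 14.654426255891536 mouth w 0.019481052531361922
keyhole [0.5575 0.2146 0.105 ] tool [-0.0017 -0.0015  0.0531]
keyhole [0.5573 0.2148 0.105 ] tool [-0.0016 -0.0013  0.0531]
bit near end [ 0.0094 -0.0003  0.0464]
bit near end [ 0.008  -0.0003  0.0374]
```

>>> move_arm(targets=[[[-0.003,-0.011,0],0,0],[[-0.003,-0.011,0.03],0,0],[[-0.003,-0.011,0.06],0,0],[[-0.003,-0.011,0.09],0,0],[[-0.003,-0.011,0.12],0,0],[[-0.003,-0.011,0.12],0,0],[[-0.003,-0.011,0.12],0,0]])

```text
clock: 8.17
tcp_pos: [0.5561, 0.2152, 0.146]
tool_rot: [180.0, -0.0, -151.1]
ft_force: [0.9, 1.4, -0.6]
finger_gap: 0.0084
grip_force: 60.1
```

>>> move_arm(targets=[[[0,0,0.01],0,0],[[0,0,0.02],0,0],[[0,0,0.03],0,0],[[0,0,0.03],0,0]])

```text
clock: 8.5
tcp_pos: [0.5562, 0.2152, 0.1431]
tool_rot: [-180.0, -0.0, -151.1]
ft_force: [-0.0, 0.0, -0.5]
finger_gap: 0.008
grip_force: 60.1
```

>>> move_arm(targets=[[[0,0,0.005],0,0],[[0,0,0.01],0,0],[[0,0,0.015],0,0],[[0,0,0.02],0,0],[[0,0,0.02],0,0]])

```text
clock: 8.92
tcp_pos: [0.5562, 0.2152, 0.1412]
tool_rot: [180.0, -0.0, -151.1]
ft_force: [-0.2, 0.9, -0.8]
finger_gap: 0.0083
grip_force: 60.1
```

```bash
python3 -c "
from w import *
p,R,s=tool();print(p,s['ft_force'],s['wrist_torque'])"
```

```text
[0.55621295 0.21516957 0.14118863] [-0.18841061  0.91085903 -0.83498141] [ 0.03751579 -0.01155217  0.01151892]
```

Tip is at about the cylinder top with no force yet. I'll continue in small steps.

>>> move_arm(targets=[[[0,0,0.005],0,0],[[0,0,0.01],0,0],[[0,0,0.015],0,0],[[0,0,0.02],0,0],[[0,0,0.02],0,0]])

```text
clock: 9.33
tcp_pos: [0.5562, 0.2152, 0.1392]
tool_rot: [180.0, -0.0, -151.1]
ft_force: [1.0, 0.3, -0.5]
finger_gap: 0.0081
grip_force: 60.1
```

>>> move_arm(targets=[[[0,0,0.005],0,0],[[0,0,0.01],0,0],[[0,0,0.01],0,0]])

```text
clock: 9.58
tcp_pos: [0.5562, 0.2152, 0.1382]
tool_rot: [-180.0, -0.0, -151.1]
ft_force: [-0.8, -0.3, -0.5]
finger_gap: 0.0083
grip_force: 60.1
```

>>> move_arm(targets=[[[0,0,0.005],0,0],[[0,0,0.01],0,0],[[0,0,0.015],0,0],[[0,0,0.02],0,0],[[0,0,0.02],0,0]])

```text
clock: 10.0
tcp_pos: [0.5562, 0.2152, 0.1362]
tool_rot: [180.0, -0.0, -151.1]
ft_force: [0.0, 0.0, -0.3]
finger_gap: 0.0079
grip_force: 60.1
```

>>> move_arm(targets=[[[0,0,0.005],0,0],[[0,0,0.01],0,0],[[0,0,0.01],0,0]])

```text
clock: 10.25
tcp_pos: [0.5562, 0.2152, 0.1352]
tool_rot: [-180.0, -0.0, -151.1]
ft_force: [0.4, 0.3, -0.2]
finger_gap: 0.008
grip_force: 60.1
```

>>> move_arm(targets=[[[0,0,0.005],0,0],[[0,0,0.01],0,0],[[0,0,0.01],0,0]])

```text
clock: 10.5
tcp_pos: [0.5562, 0.2152, 0.1342]
tool_rot: [-180.0, -0.0, -151.1]
ft_force: [-1.0, 0.4, -0.4]
finger_gap: 0.008
grip_force: 60.1
```

>>> move_arm(targets=[[[0,0,0.005],0,0],[[0,0,0.01],0,0],[[0,0,0.01],0,0]])

```text
clock: 10.75
tcp_pos: [0.5564, 0.2152, 0.1334]
tool_rot: [-180.0, 0.0, -151.1]
ft_force: [-0.2, -0.5, 0.1]
finger_gap: 0.0078
grip_force: 60.4
```

>>> move_arm(targets=[[[0,0,0.005],0,0],[[0,0,0.005],0,0]])

```text
clock: 10.92
tcp_pos: [0.5565, 0.2153, 0.1334]
tool_rot: [-180.0, 0.0, -151.1]
ft_force: [-0.7, -0.6, 4.0]
finger_gap: 0.0081
grip_force: 61.1
```

>>> move_arm(targets=[[[0,0,0.005],0,0],[[0,0,0.005],0,0]])

```text
clock: 11.08
tcp_pos: [0.5566, 0.2153, 0.1333]
tool_rot: [180.0, 0.0, -151.1]
ft_force: [-2.2, -1.2, 8.5]
finger_gap: 0.008
grip_force: 61.6
```

The collar came to rest at exactly the predicted height, so the key is home. I'll ease off slightly and begin turning clockwise.

>>> move_arm(targets=[[[0,0,-0.004],0,0],[[0,0.001,-0.004],0.025,0],[[-0.001,0.002,-0.004],0.05,0],[[-0.002,0.003,-0.004],0.075,0],[[-0.002,0.004,-0.004],0.1,0],[[-0.003,0.005,-0.004],0.125,0],[[-0.003,0.006,-0.004],0.15,0],[[-0.004,0.007,-0.004],0.175,0],[[-0.004,0.008,-0.004],0.2,0],[[-0.004,0.008,-0.004],0.2,0]])

```text
clock: 11.92
tcp_pos: [0.5568, 0.2149, 0.1334]
tool_rot: [-179.9, 0.1, 172.7]
ft_force: [-1.9, -2.8, 5.9]
finger_gap: 0.0082
grip_force: 61.2
```

```bash
python3 -c "
from w import *
p,R,s=tool();print(p,s['tool_rot'],s['ft_force'],s['wrist_torque'],s['qpos'])"
```

```text
[0.55678974 0.2149415  0.13338235] [-1.79926690e+02  5.91122196e-02  1.72653285e+02] [-1.90917472 -2.82084572  5.93192879] [-0.8525643   0.26668943  0.03567007] [-35.86386566  33.89064835  14.21027205 101.86190493 -10.91772688
  45.57744306  66.3479716 ]
```

>>> move_arm(targets=[[[0,0.001,0],0.025,0],[[-0.001,0.002,0],0.05,0],[[-0.002,0.003,0],0.075,0],[[-0.002,0.004,0],0.1,0],[[-0.003,0.005,0],0.125,0],[[-0.003,0.006,0],0.15,0],[[-0.004,0.007,0],0.175,0],[[-0.004,0.008,0],0.2,0],[[-0.004,0.008,0],0.2,0]])

```text
clock: 12.67
tcp_pos: [0.5567, 0.2149, 0.1333]
tool_rot: [-179.9, 0.1, 136.6]
ft_force: [-3.6, -3.7, 8.0]
finger_gap: 0.0083
grip_force: 61.5
```

```bash
python3 -c "
from w import *
p,R,s=tool();print(p,s['tool_rot'],s['ft_force'],s['wrist_torque'],s['qpos'][6])"
```

```text
[0.55673742 0.21491839 0.13329622] [-1.79878518e+02  6.94891335e-02  1.36641813e+02] [-3.60856559 -3.74392816  8.04726078] [-1.22146897  0.75220264  0.02404074] 36.56355723515022
```

>>> move_arm(targets=[[[0,-0.005,-0.003],0.0,0],[[-0.001,-0.004,-0.003],0.025,0],[[-0.001,-0.003,-0.003],0.05,0],[[-0.002,-0.002,-0.003],0.075,0],[[-0.002,-0.001,-0.003],0.1,0],[[-0.003,0,-0.003],0.125,0],[[-0.003,0.001,-0.003],0.15,0],[[-0.004,0.002,-0.003],0.175,0],[[-0.004,0.002,-0.003],0.187,0],[[-0.004,0.002,-0.003],0.187,0]])

```text
clock: 13.5
tcp_pos: [0.5565, 0.2153, 0.1333]
tool_rot: [-179.9, 0.1, 103.1]
ft_force: [-5.0, -3.6, 8.2]
finger_gap: 0.0079
grip_force: 61.5
```

Run:
```python
from w import *
d=grab("w8");p,R,s=tool();print(p,s['tool_rot'],s['ft_force'],s['wrist_torque'],s['qpos'][6])
t=viewer.read_camera("top");S=viewer.read_camera("side")
f=lambda a,sz:cv2.resize(a,sz,interpolation=2)
cv2.imwrite("pics/v8.png",np.vstack([np.hstack([f(t["color"][170:240,200:280],(400,350)),f(S["color"][135:205,250:330],(400,350))]),f(d["color"][120:320,120:520],(480,240)) if 0 else np.hstack([d["color"][110:350,120:520],f(S["color"][240:340,280:400],(400,240))])]))
```

```text
[0.5564771  0.21533079 0.13333667] [-1.79873383e+02  7.36858888e-02  1.03212979e+02] [-3.97294294 -3.90247663  7.8912104 ] [-0.91321455  0.98388739  0.06852897] 9.1075178005467
```

View pics/v8.png

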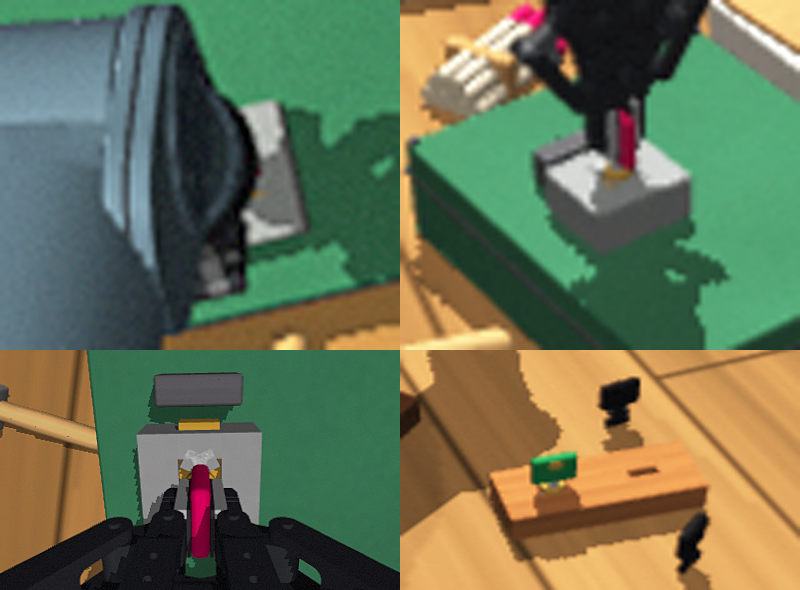

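The bolt has drawn clear of the keeper: in the lower-left panel its tip is at (200,425) and the keeper is at (198,390). The collar rests on the plate, the key reads about 91° clockwise, and the green key is untouched in the stand.

```bash
python3 -c "
from bench import ctrl
print(ctrl.close_job())"
```

```text
the job is handed in; nothing more can be done
None
```

The job is handed in: the magenta-headed key is fully home in the lock and held about 91° clockwise in the gripper, the bolt is drawn clear of the keeper, and the green-headed key is still in the stand.

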